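Close the quick clamp of a shunt test jig

TASK

The shunt box lies in the test jig, standing proud on its spring contacts. Clamp it down for measuring: with the back of a finger, swing the steel clamp strap over the box until it rests against its stop, and only then push the cam lever down as far as it goes. Keep off the box itself, pick nothing up, leave the other things on the bench where they are, and take the hand away at the end.

Things in the scene. Friction and masses are not known exactly. Their poses are not given: they have to be found in the camera images.
- jig: Fixed test jig, aluminium base plate 180 (x) x 260 (y) x 12 mm. Origin: centre of its underside, on the bench; z up. In its frame the 12 mm thick upright clamp stud is at (x, y) = (0, -65) mm and the box nest at (0, 60). Stop pins 10 mm thick, 70 mm high, at (17.5, -15) (strap closed) and (-34, -99) (parked); 30 mm high terminal posts along x = 78, y = 42 to 78.
- strap (a joint): Angle (rad) of the clamp strap about the upright stud. 0: closed, along the jig's +y over the box, against its stop. Positive: anticlockwise from above; at 1.57 it points to the jig's -x. Range 0 to 2.0; starts parked at 1.15 to 1.85. It turns stiffly (about 1 N at the nose) and stays where it is left.
- strap_pivot (a point): On the stud's axis at half the strap's height, 67.5 mm above the bench with the lever at 0. The strap is a steel bar 24 mm wide and 12 mm thick (61.5 to 73.5 mm above the bench), 130 mm long from the stud to its rounded free end, and 28 mm behind the stud. It sinks 6 mm per rad of lever angle, some 7 mm in all.
- strap_nose (a point): On the strap's centre line at half its height, 110 mm from the stud: above the rubber foot (20 mm across, reaching 10 mm below the bar) and under the 6 mm high lock nut that stands on the bar.
- lever (a joint): Angle (rad) of the cam lever about a level pin along the jig's x axis. 0: fully up, leaning 10 degrees from vertical towards the jig's -y. It grows as the lever is pushed over towards -y and down, to 1.25 at its end stop: fully down, 8 degrees above level. Starts at 0 to 0.25. It needs about 2 to 4 N at its end and stays where it is left.
- lever_pivot (a point): Centre of the cam pin, on the stud's axis, 92.5 mm above the bench.
- lever_end (a point): On the lever's centre line, 85 mm from the pin. The black lever handle is 20 mm wide (along the jig's x), 10 mm thick, and ends 98 mm from the pin. The face to push is the one that looks to the jig's +y when the lever is up and upwards when it is down.
- contacts (a joint): How far in m the spring contact pins under the box are pressed in: 0 with the box just resting on them, about 0.002 when it is clamped (range 0 to 0.003).
- shunt_box: Grey die-cast box 110 (x) x 62 (y) x 30 mm, loose in the jig's nest, resting on the spring contact pins. Origin: centre of the underside, 18 mm above the bench; its top is at 48 mm, 3.5 mm under the strap's rubber foot with the lever at 0.
- spare_box: A second box of the same kind on the bench near the jig: leave alone. Origin: centre of the underside.
- screwdriver: Screwdriver 170 mm long with a black handle lying on the bench on the robot's side of the jig: leave alone.
- multimeter: Dark hand-held multimeter 155 x 78 x 40 mm lying on the bench behind the jig: leave alone. Origin: centre of the underside.
- shorting_plug: Black shorting plug 20 x 34 x 22 mm standing on the jig's base plate: leave alone. Origin: centre of the underside.
- cleaner: White bottle, 40 mm across, 115 mm high, on the bench behind the jig: leave alone. Origin: centre of the underside.
- mug: White mug, 80 mm across, 90 mm high, to the right: leave alone. Origin: centre of the underside.
Mind the look-alikes: they are no part of the job. What is shaped like the shunt_box but yellow is not meant.

How it is judged:
On the way, in this order (a step that is already met when the one before it is completed fails the run):
1. the strap is swung over the box to its stop, the lever still up (value of joint strap below 0.06 rad and value of joint lever below 0.6 rad), for 0.2 s.
2. the lever is pushed fully down and the box is pressed onto its contacts (value of joint lever above 1.15 rad and value of joint strap below 0.08 rad and value of joint contacts above 0.0012 m), for 0.2 s.
At the end, for the whole second after the job is handed in: The strap lies over the box within 0.08 rad of its stop, the lever is down (above 1.15 of 1.25 rad), the box is in its nest (within 8 mm of where it lay), at rest, and presses the spring contacts in by more than 1.2 mm (all of step 2 and distance of shunt_box from where it was at the start of the episode below 0.008 m and linear speed of shunt_box below 0.02 m/s); the robot touches nothing.
It fails at once if the lever is pushed down before the strap is over the box (value of joint strap above 0.15 rad and value of joint lever above 0.7 rad).
It fails at once if the robot pushes on the shunt box itself (contact force between any of the arm, the fingers and shunt_box above 4 N).
It fails at once if the shunt box is lifted or shoved out of its nest (distance of shunt_box from where it was at the start of the episode above 0.012 m).
It fails at once if another thing on the bench is moved by more than 20 mm (distance of any of spare_box, screwdriver, multimeter, shorting_plug, cleaner, mug from where it was at the start of the episode above 0.02 m).
It also fails if it takes over 48 s, if anything falls off the work surface, if the arm or the gripper's body presses on something with over 40 N, if the wrist force passes 120 N, or if a joint passes its speed limit or range.

ROBOT

A 6-joint arm with a two-finger parallel gripper is mounted at the origin on the work surface. World frame = base frame: x ahead of the robot, y to its left, z up, the work surface at z = 0. Lengths are in m, angles in rad, forces in N, time in s.
With the tool pointing down it reaches from about 0.275 to 0.875 m from the base axis. Payload 12.5 kg.
Tool frame: the origin (TCP) lies on the centre line of the jaws, within the pads' length; the fingertips stand 8 mm ahead of it and the grasp point (between the pads) lies 11 mm behind it (env.finger_overhang is the distance from the TCP to the fingertips, in m); z points along the fingers, x is the direction in which the jaws open and shut, and the axes are right-handed (so a half turn about z gives the same grasp; the last joint's range is limited). The gripper opens to 85 mm and grips with 20 to 120 N. Pads are 22 mm wide; open, the fingers measure 114 mm over their backs; the gripper's body (76 mm by 85 mm) begins 54 mm behind the grasp point. The pads swing forward as they close: fully open they stand 13 mm farther back than shut.
Start: joints at [-1.312, 0.351, 1.652, -0, 1.139, -0.085], TCP at [0.185, -0.518, 0.239] pointing down, gripper open.
Joint ranges: [-2.75, 2.75], [-0.79, 2.1], [0.01, 2.65], [-1.57, 4.71], [0.07, 3.14], [-2.87, 2.87]. Speed limits (rad/s): [2.22, 2.22, 2.79, 3.14, 3.14, 3.14].

INTERFACE

Orientations are given as a rotation vector (axis times angle).
In Python, from plant import env gives the robot as it stands. The module is installed in compiled form; this text tells all that it offers.
- The arm moves only by the tool jog_arm, never from a script. Its argument "rows" is a list of rows, each a list of 7 numbers: the shift along the world's x, y, z in m, then the turn, a rotation vector about the world's x, y, z in degrees, then the closure, from 0 (fully open) to 1 (shut). A call has 1 to 10 rows; each row shifts and turns the commanded pose from where the row before left it; what a row does not reach is not made up. A row lasts 1/12 s, in which the tool goes at most 41.7 mm and 7.16 degrees, less where a joint would pass 70% of its speed; a pose out of reach is approached as far as the arm can. A call is refused whole if a number of a shift passes 0.0417 or a number of a turn 7.16, either way. A call with a gripper value outside its range is refused whole. The fingers move at their own pace and stop on an object; "squeeze" is the grip in N (left out, the last holds). Time passes only in rows, so rows that do not move let the fingers close. It gives the time, the measured TCP pose, the force and the opening at its end, in the units of the state.
- env.read_state(): the state, without advancing time (a new reading comes with each control period).
- env.snapshot(name): name is "scene" or "top" or "wrist"; returns the picture (420x560x3 uint8, blue, green, red); there is no depth.
- env.camera_info(name): a dict with "vfov" (degrees; the focal length in pixels is half the picture's height over the tangent of half this angle, whatever the lens; pixels are square), "cx", "cy" (the principal point, pixels), "rvec" (rotation vector, rad) and "tvec" (3), from world to camera coordinates, as OpenCV has them. Camera axes: x right, y down, z forward; pixel columns grow to the right and rows downward; lengths in m; the calibration is good to about 2 mm. A picture is of the moment at which its call begins: read the wrist's pose just before it. camera_info takes no time and is no camera call; for the wrist camera it gives the pose at the moment of the call.
- env.sign_off(): hands the job in, once; it reports no verdict.
The state is a dict: "clock": time; "joints": joint angles; "joint_vel": joint speeds; "tau": joint torques, N m; "eef_pos": TCP position; "orientation": TCP orientation; "wrist_force": force on the tool from outside, world axes, zero at the start; "ft_torque": the same for the moment, N m; "width": finger opening in m.
Only numpy, scipy, OpenCV 4.12 (cv2) and the standard library are available. Lean on these libraries where they do the work, as an engineer would, in place of code of your own. Each camera call takes 0.05 s, during which the arm holds its last target. There are 200 camera calls.

## Working session

There is one attempt and no reset: what is moved stays moved. The work goes in short steps, Python scripts to look and compute and a tool call to move; the robot and the scene stay as the last step left them, time stands still between calls to the robot, and variables do not carry over. Pictures are saved under pics/ and viewed, about 8 in all and at most 12, crops included, and the job is handed in when it is done.

Besides the shell and the picture viewer there is one more tool, called after "Emit:" in YAML: its name, and indented under it one key for each argument. jog_arm: Moves the arm, as the interface text tells. Its arguments: {"type":"object","properties":{"rows":{"type":"array"},"squeeze":{"type":"number"}},"required":["rows"]}

```bash
mkdir -p pics; python3 - <<'E'
from plant import env
import cv2
for n in("scene","top"):
    cv2.imwrite(f"pics/{n}0.png",env.snapshot(n)); print(n,env.camera_info(n))
print(env.read_state(), env.finger_overhang)
E
```

```text
scene {'vfov': 44.85265917936094, 'cx': 277.73033934787105, 'cy': 210.72625833717143, 'rvec': array([ 1.12438156,  2.26119996, -1.09842886]), 'tvec': array([ 0.42012632, -0.14919849,  1.57979699])}
top {'vfov': 50.901114195981414, 'cx': 285.3069246954516, 'cy': 214.79132891053368, 'rvec': array([ 2.14533066, -2.18251141,  0.13618702]), 'tvec': array([-0.05704522,  0.58845849,  1.03225958])}
{'clock': 0.1, 'joints': array([-1.31159477e+00,  3.51167760e-01,  1.65238656e+00,  3.05969343e-05,
        1.13908962e+00, -8.45864750e-02]), 'joint_vel': array([ 4.42407058e-04, -1.68025937e-03, -3.91104758e-04,  9.87578542e-05,
        1.46972194e-03,  5.18915649e-04]), 'tau': array([-3.52094025e-05, -5.06834507e+01, -2.91875124e+01, -9.87973112e-05,
        2.70173732e-03,  3.29870181e-05]), 'eef_pos': array([ 0.18534167, -0.51751304,  0.23881018]), 'orientation': array([-2.56809624e+00,  1.80834334e+00,  1.23673519e-03]), 'wrist_force': array([ 0.2009611 , -0.23476604, -0.65668027]), 'ft_torque': array([ 0.05507282, -0.01489276, -0.06338718]), 'width': 0.08553445600238575} 0.008
```

View pics/top0.png

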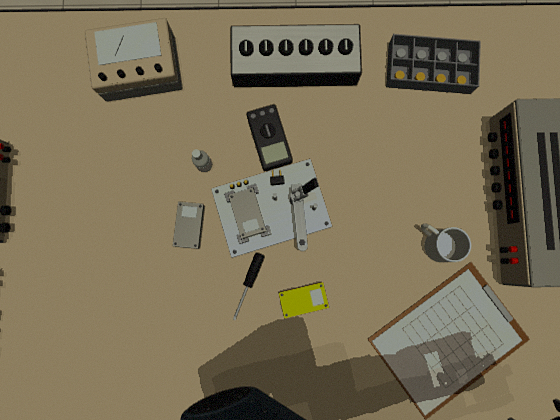

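View pics/scene0.png

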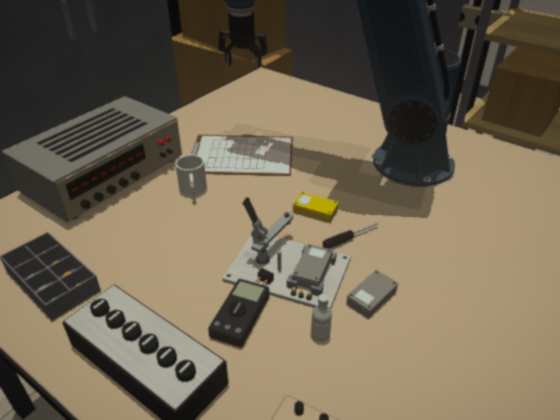

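The top view shows the jig plate with corners at about (213,190), (312,160), (330,226) and (235,255). The grey box at (245,212) sits in the nest. Three things are box-shaped: that one, the loose grey spare at (188,225) and the yellow one at (303,300). Only the one at (245,212) is in the jig. I'll confirm this in an enlarged crop and fit the plate.

```bash
cat > h.py <<'E'
import numpy as np, cv2
from plant import env
def cam(n):
    c=env.camera_info(n); R=cv2.Rodrigues(np.array(c["rvec"]))[0]; t=np.array(c["tvec"])
    f=210/np.tan(np.radians(c["vfov"])/2); return R,t,f,c["cx"],c["cy"]
def ray(n,u,v):
    R,t,f,cx,cy=cam(n); d=R.T@np.array([(u-cx)/f,(v-cy)/f,1]); return -R.T@t,d
def onz(n,u,v,z):
    o,d=ray(n,u,v); return o+d*(z-o[2])/d[2]
def pix(n,P):
    R,t,f,cx,cy=cam(n); p=R@np.array(P)+t; return np.array([cx+f*p[0]/p[2],cy+f*p[1]/p[2]])
E
python3 - <<'E'
from h import *
im=cv2.imread("pics/top0.png"); hsv=cv2.cvtColor(im,cv2.COLOR_BGR2HSV)
m=((hsv[...,1]<45)&(hsv[...,2]>120)).astype(np.uint8); m[:150]=0;m[265:]=0;m[:,:207]=0;m[:,340:]=0
m=cv2.morphologyEx(m,cv2.MORPH_OPEN,np.ones((3,3)))
c=np.vstack([k for k in cv2.findContours(m,0,1)[0] if cv2.contourArea(k)>40])
h=cv2.convexHull(c)[:,0]
W=np.array([onz("top",u,v,.012)[:2] for u,v in h],np.float32)
r=cv2.minAreaRect(W); print(r); b=cv2.boxPoints(r);print(b)
bp=np.array([pix("top",[*p,.012]) for p in b]); print(bp)
s=5;x0,y0=205,150
cr=cv2.resize(im[y0:y0+112,x0:x0+135],None,fx=s,fy=s,interpolation=2)
cv2.polylines(cr,[np.int32((bp-[x0,y0]+.5)*s)],True,(0,0,255),1)
cv2.imwrite("pics/crop1.png",cr)
E
```

```text
((0.6046018600463867, -0.0340229868888855), (0.1907835602760315, 0.2585873007774353), 16.199106216430664)
[[ 0.47692746  0.06352542]
 [ 0.5490672  -0.18479545]
 [ 0.73227626 -0.1315714 ]
 [ 0.6601365   0.11674948]]
[[232.46344586 261.77564738]
 [333.28568461 230.54905861]
 [309.89128488 158.14358427]
 [210.78466941 188.06778324]]
```

View pics/crop1.png

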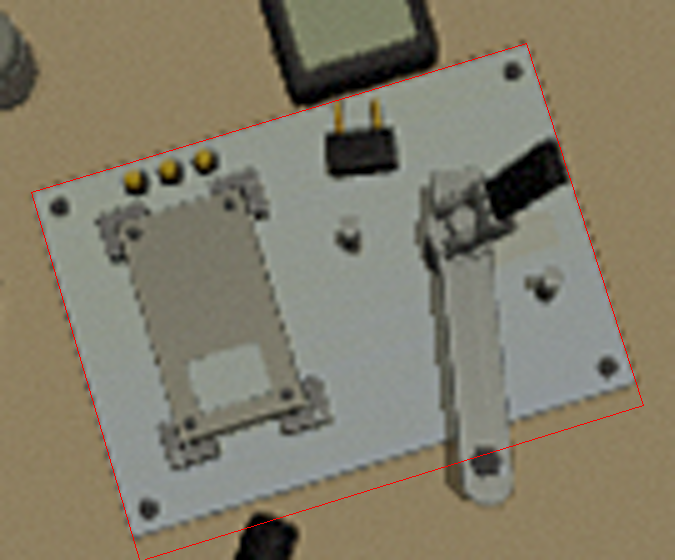

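```bash
cat >> h.py <<'E'
_c=np.array([[33,192],[526,44],[636,383],[133,537]])/5+[205,150]-.4
_w=np.array([onz("top",u,v,.012)[:2] for u,v in _c])   # (+x+y),(+x-y),(-x-y),(-x+y)
O=_w.mean(0); 
_a=_w[0]-_w[1]+_w[3]-_w[2]; _b=_w[0]-_w[3]+_w[1]-_w[2]
# yaw of jig: y axis along _a, x along _b
yaw=np.arctan2(-_a[0],_a[1])*.6+np.arctan2(_b[1],_b[0])*.4
J=np.array([[np.cos(yaw),-np.sin(yaw)],[np.sin(yaw),np.cos(yaw)]])
def j2w(x,y): return O+J@np.array([x,y])
def w2j(p): return J.T@(np.array(p)[:2]-O)
E
python3 - <<'E'
from h import *
print(_w:=__import__('h')._w, O, np.degrees(yaw), np.linalg.norm(np.diff(_w,axis=0),axis=1))
cw=lambda x,y,z:onz("top",x/5+204.6,y/5+149.6,z)
for n,x,y,z in [("nut",487,462,.0795),("tip",490,503,.0735),("studtop",463,220,.1),("leverend",560,160,.185),("stopclosed",348,230,.082),("stoppark",545,278,.082),("plug",360,145,.034),("boxc",212,310,.048)]:
    p=cw(x,y,z); print(n,p[:2].round(4),(w2j(p)*1000).round(1))
for n,q in [("pivot",[*j2w(0,-.065),.0925]),("nest",[*j2w(0,.06),.048]),("stopc",[*j2w(.0175,-.015),.082]),("stopP",[*j2w(-.034,-.099),.082])]:
    print(n,np.round(q,4),(pix("top",q)-[204.6,149.6])*5, "scene",pix("scene",q))
E
```

```text
[[ 0.6602906   0.11571844]
 [ 0.73162184 -0.13132629]
 [ 0.55987752 -0.18145737]
 [ 0.48857776  0.06656737]] [ 0.61009193 -0.03262446] 16.092245940444066 [0.25713664 0.17891125 0.25806962]
nut [ 0.5184 -0.1041] [-107.9  -43.2]
tip [ 0.4998 -0.1053] [-126.1  -39.3]
studtop [ 0.628  -0.0946] [ -0.  -64.5]
leverend [ 0.6385 -0.1327] [  -0.4 -104. ]
stopclosed [ 0.6271 -0.0417] [ 13.9 -13.5]
stoppark [ 0.6031 -0.1327] [-34.5 -94.2]
plug [ 0.6769 -0.0474] [ 60.1 -32.8]
boxc [0.5951 0.0244] [ 1.4 58.9]
pivot [ 0.6281 -0.0951  0.0925] [463.48088711 222.35282787] scene [262.26671578 233.8998999 ]
nest [0.5935 0.025  0.048 ] [210.64251265 313.35765801] scene [313.02936193 261.30954218]
stopc [ 0.6311 -0.0422  0.082 ] [348.85328814 221.64576676] scene [279.77248947 247.26624531]
stopP [ 0.6049 -0.1372  0.082 ] [554.48029954 274.08263063] scene [254.66259717 225.19791668]
```

The crop confirms the target. The clay-grey box sits between four nest brackets at crop (212,310), and its position in the jig frame is (1.4, 58.9) mm against the given (0, 60). The strap's lock nut is at crop (487,462), 1.37 rad from closed, and the stud projects at (463,222), which matches. The lever end gives a lever angle of about 0.2. Next I'll compute the approach and the arc.

```bash
cat >> h.py <<'E'
P=j2w(0,-.065)
def strapfinger(th,r=.100,off=.0265):
    a=yaw+np.pi/2+th; s=np.array([np.cos(a),np.sin(a)]); t=np.array([-s[1],s[0]])
    return P+r*s+off*t, np.degrees(a)-90
def toolyaw():
    R=cv2.Rodrigues(env.read_state()["orientation"])[0]; return np.degrees(np.arctan2(R[1,0],R[0,0]))
E
python3 - <<'E'
from h import *
np.set_printoptions(suppress=True,precision=4)
print("P",P,"toolyaw",toolyaw())
for off in (.06,.045,.0265): print(off,*strapfinger(1.37,off=off))
for n in range(8):
    th=1.37-.2*n; print(round(th,2),*strapfinger(th))
E
```

```text
P [ 0.6281 -0.0951] toolyaw -70.3031275004153
0.06 [ 0.5332 -0.1629] 94.58746387336686
0.045 [ 0.532  -0.1479] 94.58746387336686
0.0265 [ 0.5305 -0.1295] 94.58746387336686
1.37 [ 0.5305 -0.1295] 94.58746387336686
1.17 [ 0.5257 -0.1094] 83.1283079707504
0.97 [ 0.5248 -0.0888] 71.66915206813391
0.77 [ 0.5282 -0.0684] 60.20999616551745
0.57 [ 0.5355 -0.0491] 48.750840262900994
0.37 [ 0.5464 -0.0316] 37.29168436028455
0.17 [ 0.5607 -0.0166] 25.832528457668076
-0.03 [ 0.5776 -0.0048] 14.373372555051603
```

Emit:
jog_arm:
  rows:
    - [0.0145,0.0149,0,0,0,6.9,1]
    - [0.0145,0.0149,0,0,0,6.9,1]
    - [0.0145,0.0149,0,0,0,6.9,1]
    - [0.0145,0.0149,0,0,0,6.9,1]
    - [0.0145,0.0149,0,0,0,6.9,1]
    - [0.0145,0.0149,0,0,0,6.9,1]
    - [0.0145,0.0149,0,0,0,6.9,1]
    - [0.0145,0.0149,0,0,0,6.9,1]
    - [0.0145,0.0149,0,0,0,6.9,1]
    - [0.0145,0.0149,0,0,0,6.9,1]
  squeeze: 30

```text
clock: 0.93
eef_pos: [0.3309, -0.3678, 0.2391]
orientation: [-3.141, 0.026, 0.001]
wrist_force: [0.8, 1.0, -0.1]
width: 0.0002
```

Emit:
jog_arm:
  rows:
    - [0.0145,0.0149,0,0,0,6.9,1]
    - [0.0145,0.0149,0,0,0,6.9,1]
    - [0.0145,0.0149,0,0,0,6.9,1]
    - [0.0145,0.0149,0,0,0,6.9,1]
    - [0.0145,0.0149,0,0,0,6.9,1]
    - [0.0145,0.0149,0,0,0,6.9,1]
    - [0.0145,0.0149,0,0,0,6.9,1]
    - [0.0145,0.0149,0,0,0,6.9,1]
    - [0.0145,0.0149,0,0,0,6.9,1]
    - [0.0145,0.0149,0,0,0,6.9,1]

```text
clock: 1.77
eef_pos: [0.4759, -0.2189, 0.239]
orientation: [-2.603, -1.757, 0.0]
wrist_force: [0.3, -0.5, 0.2]
width: 0.0003
```

Emit:
jog_arm:
  rows:
    - [0.0145,0.0149,0,0,0,6.9,1]
    - [0.0145,0.0149,0,0,0,6.9,1]
    - [0.0145,0.0149,0,0,0,6.9,1]
    - [0.0145,0.0149,0,0,0,6.9,1]
    - [0,0,0,0,0,0,1]
    - [0,0,0,0,0,0,1]
    - [0,0,0,0,0,0,1]

```text
clock: 2.35
eef_pos: [0.5329, -0.1604, 0.239]
orientation: [-2.119, -2.319, 0.001]
wrist_force: [0.1, -0.9, -0.9]
width: -0.0001
```

Emit:
jog_arm:
  rows:
    - [0,0,-0.025,0,0,0,1]
    - [0,0,-0.025,0,0,0,1]
    - [0,0,-0.025,0,0,0,1]
    - [0,0,-0.025,0,0,0,1]
    - [0,0,-0.025,0,0,0,1]
    - [0,0,-0.012,0,0,0,1]
    - [0,0,0,0,0,0,1]
    - [0,0,0,0,0,0,1]

```text
clock: 3.02
eef_pos: [0.5333, -0.1607, 0.1027]
orientation: [-2.118, -2.32, 0.0]
wrist_force: [0.7, -0.5, 0.5]
width: -0.0001
```

```bash
python3 - <<'E'
from h import *
im=env.snapshot("wrist"); cv2.imwrite("pics/w1.png",im); print(env.read_state()["eef_pos"])
for n,q in [("P",[*P,.0795]),("nut137",[*(strapfinger(1.37,.110,0)[0]),.0795]),("tip",[.5332,-.1604,.092])]: print(n,pix("wrist",q))
E
```

```text
[ 0.53385322 -0.16076862  0.10350272]
P [388.68886128 438.73273292]
nut137 [409.40914207 247.61737368]
tip [285.14337771 277.94801177]
```

View pics/w1.png

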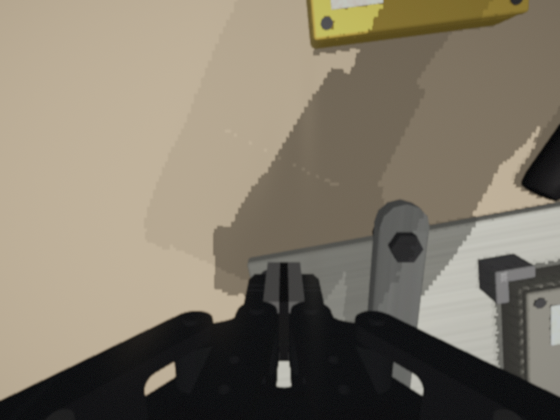

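The wrist view shows the lock nut at (405,247), against a prediction of (409,248). The closed fingertips at (284,265) are on the strap's trailing side with a clear gap. I'll go down to the strap's height and close up to it.

Emit:
jog_arm:
  rows:
    - [0,0,-0.018,0,0,0,1]
    - [0,0,-0.018,0,0,0,1]
    - [0,0,0,0,0,0,1]
    - [-0.0005,0.006,0,0,0,0,1]
    - [-0.0005,0.006,0,0,0,0,1]
    - [-0.0005,0.006,0,0,0,0,1]
    - [-0.0005,0.006,0,0,0,0,1]
    - [-0.0005,0.006,0,0,0,0,1]
    - [0,0,0,0,0,0,1]

```text
clock: 3.82
eef_pos: [0.5309, -0.129, 0.0667]
orientation: [2.115, 2.323, 0.0]
wrist_force: [0.1, 0.1, 0.8]
width: 0.0001
```

Emit:
jog_arm:
  rows:
    - [-0.0016,0.0067,0,0,0,-3.8,1]
    - [-0.0016,0.0067,0,0,0,-3.8,1]
    - [-0.0016,0.0067,0,0,0,-3.8,1]
    - [-0.0003,0.0069,0,0,0,-3.8,1]
    - [-0.0003,0.0069,0,0,0,-3.8,1]
    - [-0.0003,0.0069,0,0,0,-3.8,1]

```text
clock: 4.32
eef_pos: [0.5254, -0.0892, 0.0665]
orientation: [2.536, 1.853, 0.0]
wrist_force: [0.0, -0.8, 0.9]
width: 0.0002
```

Emit:
jog_arm:
  rows:
    - [0.0011,0.0068,0,0,0,-3.8,1]
    - [0.0011,0.0068,0,0,0,-3.8,1]
    - [0.0011,0.0068,0,0,0,-3.8,1]
    - [0.0024,0.0064,0,0,0,-3.8,1]
    - [0.0024,0.0064,0,0,0,-3.8,1]
    - [0.0024,0.0064,0,0,0,-3.8,1]
    - [0,0,0,0,0,0,1]

```text
clock: 4.9
eef_pos: [0.536, -0.0491, 0.0664]
orientation: [2.852, 1.317, 0.0]
wrist_force: [0.5, 1.1, 0.3]
width: -0.0
```

```bash
python3 - <<'E'
from h import *
im=env.snapshot("top"); s=env.read_state(); print(s["eef_pos"],s["wrist_force"],toolyaw())
im2=env.snapshot("wrist")
a=cv2.resize(im[130:280,195:345],(420,420)); b=cv2.resize(im2,(375,281)); o=np.zeros((420,795,3),np.uint8);o[:,:420]=a;o[:281,420:]=b
cv2.imwrite("pics/m1.png",o)
E
```

```text
[ 0.53583969 -0.04946475  0.06638745] [ 0.80058912 -0.34220134  1.13331334] 49.80746183617803
```

View pics/m1.png

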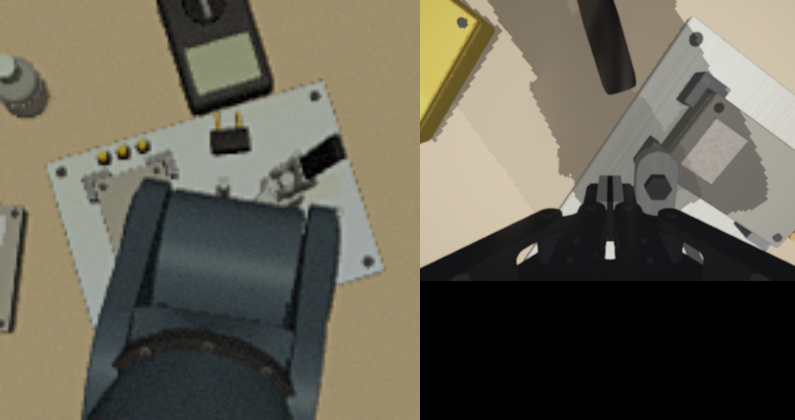

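The wrist view shows the strap riding on the finger's back, with the nut at (658,187) of the montage. The box and lever are untouched. I'll carry on to the stop, more slowly at the end.

Emit:
jog_arm:
  rows:
    - [0.0036,0.0058,0,0,0,-3.8,1]
    - [0.0036,0.0058,0,0,0,-3.8,1]
    - [0.0036,0.0058,0,0,0,-3.8,1]
    - [0.0048,0.005,0,0,0,-3.8,1]
    - [0.0048,0.005,0,0,0,-3.8,1]
    - [0.0048,0.005,0,0,0,-3.8,1]
    - [0,0,0,0,0,0,1]

```text
clock: 5.58
eef_pos: [0.5614, -0.0172, 0.0663]
orientation: [3.056, 0.73, 0.001]
wrist_force: [0.2, -0.7, -0.5]
width: 0.0003
```

Emit:
jog_arm:
  rows:
    - [0.0028,0.002,0,0,0,-2,1]
    - [0.0028,0.002,0,0,0,-2,1]
    - [0.0028,0.002,0,0,0,-2,1]
    - [0.0028,0.002,0,0,0,-2,1]
    - [0,0,0,0,0,0,1]

```text
clock: 6.0
eef_pos: [0.572, -0.0096, 0.0662]
orientation: [-3.098, -0.519, 0.0]
wrist_force: [0.0, 0.4, -1.2]
width: -0.0
```

Emit:
jog_arm:
  rows:
    - [0.002,0.0006,0,0,0,0,1]
    - [0.002,0.0006,0,0,0,0,1]
    - [0.002,0.0006,0,0,0,-1,1]
    - [0,0,0,0,0,-1,1]

```text
clock: 6.33
eef_pos: [0.5778, -0.0075, 0.0661]
orientation: [-3.107, -0.46, 0.002]
wrist_force: [-2.7, 1.9, -0.1]
width: 0.0
```

Emit:
jog_arm:
  rows:
    - [0.001,0.0003,0,0,0,0,1]
    - [0.001,0.0003,0,0,0,0,1]
    - [0,0,0,0,0,0,1]

```text
clock: 6.58
eef_pos: [0.5791, -0.0069, 0.0659]
orientation: [-3.107, -0.462, 0.004]
wrist_force: [-5.7, 1.1, 1.6]
width: -0.0003
```

```bash
python3 - <<'E'
from h import *
im=env.snapshot("wrist"); cv2.imwrite("pics/w2.png",im); s=env.read_state(); print(s["eef_pos"],s["wrist_force"],toolyaw(),w2j(s["eef_pos"]))
for th in (0,.05,.1,.2): print(th,pix("wrist",[*(strapfinger(th,.110,0)[0]),.0795]))
E
```

```text
[ 0.5790852  -0.00698569  0.06586606] [-6.65893298  0.85384633  0.17031292] 16.92637512245616 [-0.02268511  0.03322874]
0 [349.05550236 276.99326361]
0.05 [333.86319628 277.12712675]
0.1 [318.68565815 277.96062671]
0.2 [288.62401568 281.70243332]
```

View pics/w2.png

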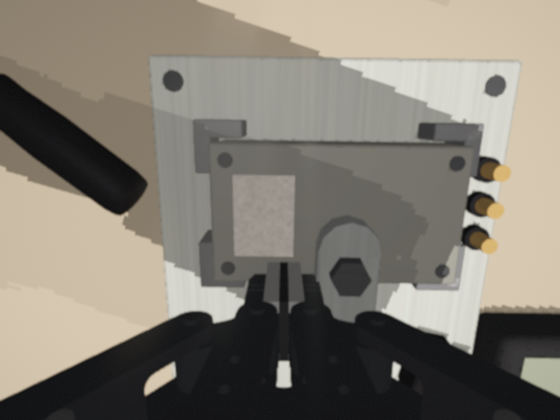

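The nut is at (350,276), against a prediction of (349,277) for strap angle 0. The force has risen to about 6 N, so the strap is on its stop. I'll back off, lift, and plan the lever arc.

```bash
python3 - <<'E'
from h import *
np.set_printoptions(suppress=True,precision=4)
s=env.read_state()["eef_pos"]
def L(al,r=.075):
    a=np.radians(al); y=-r*np.sin(a)+.005*np.cos(a)+.011; z=.0925+r*np.cos(a)+.005*np.sin(a)+.008
    return np.array([*j2w(0,-.065+y),z])
st=np.array([*j2w(0,-.065+.03),L(15)[2]]); print("now",s,"start",st,"d",st-s)
p=st
for al in (15,23,31,39,47,55,63,71,79,82,84):
    q=L(al); print(al,q,"d",q-p,"tip rel mm",); p=q
E
```

```text
now [ 0.5791 -0.007   0.0659] start [ 0.6198 -0.0663  0.1742] d [ 0.0407 -0.0593  0.1084]
15 [ 0.6291 -0.0985  0.1742] d [ 0.0093 -0.0323  0.    ] tip rel mm
23 [ 0.6319 -0.1082  0.1715] d [ 0.0028 -0.0097 -0.0027] tip rel mm
31 [ 0.6346 -0.1175  0.1674] d [ 0.0027 -0.0093 -0.0041] tip rel mm
39 [ 0.6371 -0.1261  0.1619] d [ 0.0025 -0.0086 -0.0054] tip rel mm
47 [ 0.6393 -0.1339  0.1553] d [ 0.0023 -0.0078 -0.0066] tip rel mm
55 [ 0.6413 -0.1408  0.1476] d [ 0.002  -0.0068 -0.0077] tip rel mm
63 [ 0.643  -0.1465  0.139 ] d [ 0.0017 -0.0058 -0.0086] tip rel mm
71 [ 0.6443 -0.1511  0.1296] d [ 0.0013 -0.0045 -0.0094] tip rel mm
79 [ 0.6452 -0.1543  0.1197] d [ 0.0009 -0.0032 -0.0099] tip rel mm
82 [ 0.6455 -0.1552  0.1159] d [ 0.0003 -0.0009 -0.0038] tip rel mm
84 [ 0.6456 -0.1557  0.1133] d [ 0.0001 -0.0005 -0.0026] tip rel mm
```

Emit:
jog_arm:
  rows:
    - [-0.006,-0.002,0,0,0,0,1]
    - [-0.006,-0.002,0,0,0,0,1]
    - [0,0,0.02,0,0,0,1]
    - [0,0,0.02,0,0,0,1]
    - [0,0,0.02,0,0,0,1]
    - [0,0,0.02,0,0,0,1]
    - [0,0,0.03,0,0,0,1]
    - [0,0,0,0,0,-1,1]

```text
clock: 7.3
eef_pos: [0.5704, -0.0115, 0.1817]
orientation: [3.109, 0.435, 0.013]
wrist_force: [0.9, -0.4, 0.8]
width: -0.0002
```

Emit:
jog_arm:
  rows:
    - [0.0103,-0.011,0,0,0,0,1]
    - [0.0103,-0.011,0,0,0,0,1]
    - [0.0103,-0.011,0,0,0,0,1]
    - [0.0103,-0.011,0,0,0,0,1]
    - [0.0103,-0.011,0,0,0,0,1]
    - [0,0,0,0,0,0,1]
    - [0,0,0,0,0,0,1]

```text
clock: 7.88
eef_pos: [0.6195, -0.0664, 0.176]
orientation: [3.112, 0.433, 0.0]
wrist_force: [-1.0, 0.7, 0.5]
width: -0.0001
```

```bash
python3 - <<'E'
from h import *
s=env.read_state(); im=env.snapshot("scene"); im2=env.snapshot("wrist"); print(s["eef_pos"],w2j(s["eef_pos"]),toolyaw(),s["wrist_force"])
b=cv2.resize(im[130:310,190:370],(420,420),interpolation=2); w=cv2.resize(im2,(375,281)); o=np.zeros((420,795,3),np.uint8);o[:,:420]=b;o[:281,420:]=w
cv2.imwrite("pics/m2.png",o)
E
```

```text
[ 0.61947059 -0.06643468  0.17596351] [-0.0003605  -0.03508504] 15.896924692744344 [-0.95601231  0.72796162  0.53064417]
```

View pics/m2.png

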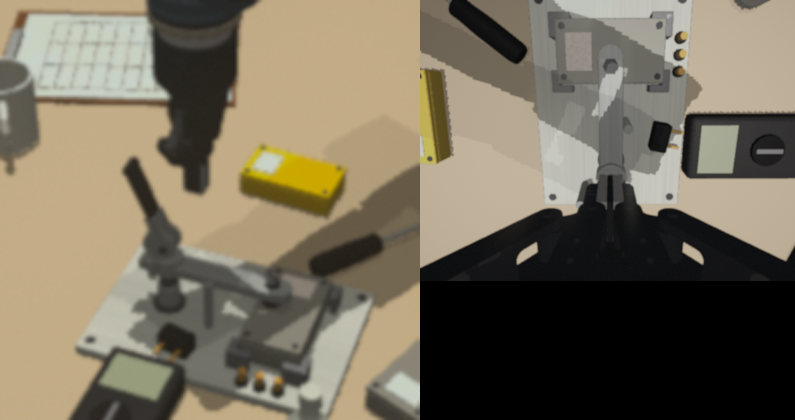

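The scene crop shows the strap over the box against its stop pin, with the lever still up at montage (140,190). The fingertips at (195,185) are on its +y side. I'll push the lever over along its arc.

Emit:
jog_arm:
  rows:
    - [0.0023,-0.008,-0.0005,0,0,0,1]
    - [0.0023,-0.008,-0.0005,0,0,0,1]
    - [0.0023,-0.008,-0.0005,0,0,0,1]
    - [0.0024,-0.0083,-0.0003,0,0,0,1]
    - [0.0014,-0.0048,-0.0014,0,0,0,1]
    - [0.0014,-0.0048,-0.0014,0,0,0,1]
    - [0.0014,-0.0046,-0.002,0,0,0,1]
    - [0.0014,-0.0046,-0.002,0,0,0,1]
    - [0,0,0,0,0,0,1]

```text
clock: 8.73
eef_pos: [0.6346, -0.1178, 0.1672]
orientation: [-3.111, -0.434, 0.0]
wrist_force: [-0.3, 0.2, 0.4]
width: -0.0003
```

Emit:
jog_arm:
  rows:
    - [0.0012,-0.0043,-0.0027,0,0,0,1]
    - [0.0012,-0.0043,-0.0027,0,0,0,1]
    - [0.0012,-0.0039,-0.0033,0,0,0,1]
    - [0.0012,-0.0039,-0.0033,0,0,0,1]
    - [0.001,-0.0034,-0.0038,0,0,0,1]
    - [0.001,-0.0034,-0.0038,0,0,0,1]
    - [0.0009,-0.0029,-0.0043,0,0,0,1]
    - [0.0009,-0.0029,-0.0043,0,0,0,1]
    - [0,0,0,0,0,0,1]

```text
clock: 9.48
eef_pos: [0.6428, -0.1466, 0.1383]
orientation: [-3.111, -0.434, 0.002]
wrist_force: [-0.7, -0.4, -0.5]
width: -0.0002
```

Emit:
jog_arm:
  rows:
    - [0.0006,-0.0022,-0.0047,0,0,0,1]
    - [0.0006,-0.0022,-0.0047,0,0,0,1]
    - [0.0005,-0.0016,-0.005,0,0,0,1]
    - [0.0005,-0.0016,-0.005,0,0,0,1]
    - [0,0,0,0,0,0,1]

```text
clock: 9.9
eef_pos: [0.645, -0.1539, 0.1188]
orientation: [-3.111, -0.434, 0.002]
wrist_force: [-0.6, -0.1, -0.5]
width: -0.0001
```

Emit:
jog_arm:
  rows:
    - [0.0003,-0.001,-0.003,0,0,0,1]
    - [0,0,-0.002,0,0,0,1]
    - [0,0,0,0,0,0,1]

```text
clock: 10.15
eef_pos: [0.6456, -0.1546, 0.1155]
orientation: [-3.111, -0.435, 0.0]
wrist_force: [-2.6, 0.8, 5.7]
width: 0.0001
```

Emit:
jog_arm:
  rows:
    - [0,0,-0.002,0,0,0,1]
    - [0,0,-0.001,0,0,0,1]
    - [0,0,0,0,0,0,1]

```text
clock: 10.4
eef_pos: [0.6459, -0.1547, 0.1149]
orientation: [3.111, 0.435, 0.001]
wrist_force: [-11.6, 2.4, 24.0]
width: -0.0
```

```bash
python3 - <<'E'
from h import *
s=env.read_state(); im=env.snapshot("scene"); print(s["eef_pos"],s["wrist_force"],s["ft_torque"])
b=cv2.resize(im[150:310,180:370],(760,640),interpolation=2)[:600]
cv2.imwrite("pics/m3.png",b)
E
```

```text
[ 0.64586029 -0.15471238  0.11489588] [-11.56970759   2.38207247  23.96315075] [ 0.22879801  1.82226208 -0.11389392]
```

View pics/m3.png

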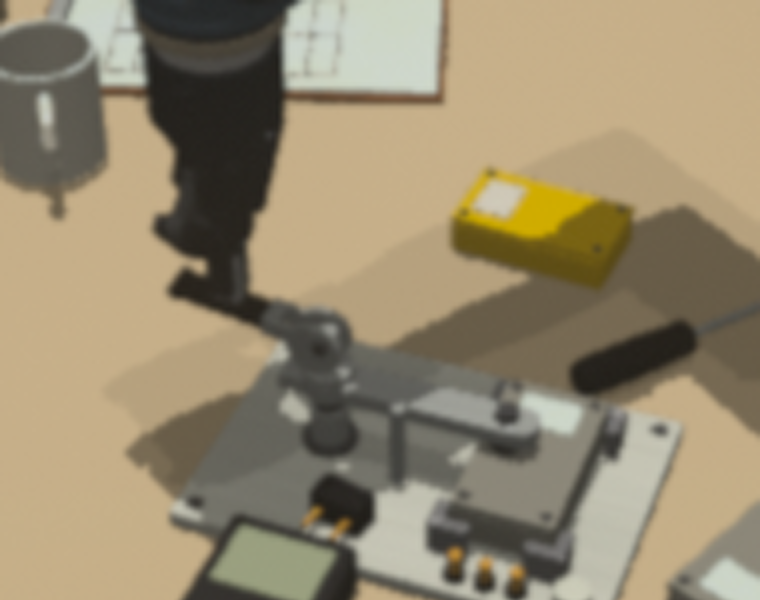

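The lever is down, with the finger resting on it at (230,290). TCP z has stalled at 0.115 m (expected 0.116 at the end stop) and the force is up to 24 N. The rubber foot sits on the box. I'll hold briefly, then retract straight up.

Emit:
jog_arm:
  rows:
    - [0,0,0,0,0,0,1]
    - [0,0,0,0,0,0,1]
    - [0,0,0.005,0,0,0,1]
    - [0,0,0.02,0,0,0,1]
    - [0,0,0.03,0,0,0,1]
    - [0,0,0.03,0,0,0,1]
    - [0,0,0.03,0,0,0,1]
    - [0,0,0.03,0,0,0,1]
    - [0,0,0,0,0,0,1]

```text
clock: 11.2
eef_pos: [0.6475, -0.1551, 0.2636]
orientation: [3.108, 0.434, 0.013]
wrist_force: [0.8, -0.4, 0.1]
width: -0.0002
```

Emit:
jog_arm:
  rows:
    - [-0.03,-0.03,0.01,0,0,0,1]
    - [-0.03,-0.03,0.01,0,0,0,1]
    - [-0.03,-0.03,0,0,0,0,1]
    - [-0.03,-0.03,0,0,0,0,1]
    - [-0.03,-0.03,0,0,0,0,1]
    - [-0.03,-0.03,0,0,0,0,1]
    - [0,0,0,0,0,0,1]
    - [0,0,0,0,0,0,1]

```text
clock: 11.87
eef_pos: [0.4692, -0.3311, 0.2761]
orientation: [-3.112, -0.429, -0.0]
wrist_force: [0.4, 0.6, -0.3]
width: -0.0001
```

```bash
python3 - <<'E'
from h import *
s=env.read_state(); im=env.snapshot("scene"); t=env.snapshot("top"); print(s["clock"],s["eef_pos"],s["wrist_force"])
for be in (1.15,1.25):
    a=np.radians(10)+be; q=[*j2w(0,-.065-.098*np.sin(a)),.0925+.098*np.cos(a)]; print("tip",be,(pix("scene",q)-[190,190])*400/140,(pix("top",q)-[200,150])*400/140)
print("nut0",(pix("top",[*strapfinger(0,.11,0)[0],.0725])-[200,150])*400/140)
f=lambda i,x,y:cv2.resize(i[y:y+140,x:x+140],(400,400),interpolation=2)
cv2.imwrite("pics/end.png",np.hstack([f(im,190,190),f(t,200,150)]))
E
```

```text
11.8667 [ 0.46922649 -0.33107077  0.27607766] [ 0.43652865  0.60871376 -0.28461439]
tip 1.15 [98.34919231 76.11016212] [393.92398784  86.10842517]
tip 1.25 [97.04579214 84.68474292] [394.69842998  87.77985449]
nut0 [148.70678642 168.87364405]
```

View pics/end.png

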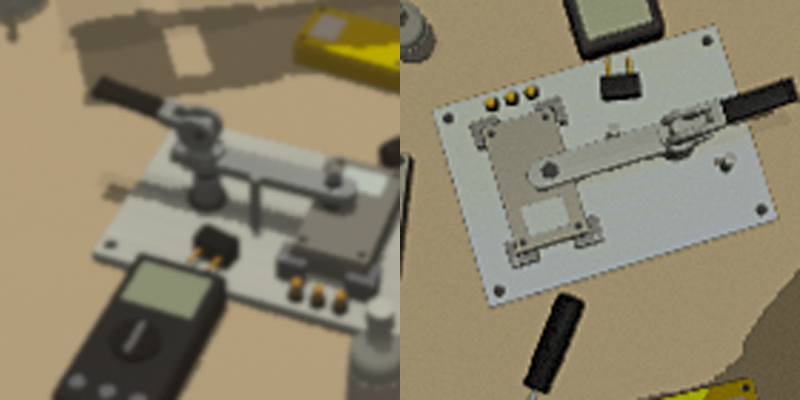

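The lever tip is at (97,86), against a prediction of (97,85) for 1.25 rad. The nut is at (149,169) in the right panel, exactly where strap angle 0 should put it. The box is in its nest and the hand is clear, so I'll hand in.

```bash
python3 -c "
from plant import env
print(env.sign_off())"
```

```text
the job is handed in; nothing more can be done
None
```

The box is clamped and the job is handed in; the robot's clock read about 12 s of the 48 s allowed. I swung the strap onto its stop with the back of the closed fingers. Only then did I push the cam lever down to its end stop, and I took the hand well clear afterwards.

- **Strap:** the lock nut lies within about 1 pixel of where strap angle 0 should put it. The push force rose to about 6 N when the strap met its stop.
- **Lever:** the tip lies within about 2 pixels of the position for 1.25 rad. The push ended with about 24 N upward on the tool and the fingers stalled 1 mm below the expected end height.
- **Box and bench:** in the last pictures the box sits in its nest. The other things in view look unmoved, but I did not measure them. The wrist force is back to noise level.
- **Not checked:** I could not see the contact pins, so their travel is inferred from the lever being fully down with the foot on the box. No check failed. The force reading stayed within noise (about 1 N) through most of the lever swing, below the 2 to 4 N stated. The end position still shows that the lever moved all the way.

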